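Close the plate filter and prove both catches by a tug

TASK

Close the plate filter for the next batch: carry the white head plate by its cross handle, lower it level onto the two guide pins and let go of it there without dropping it. Then prove each end by its lifting lug, first the end with the red-knobbed catch, then the end with the black-knobbed one: make sure that end is pushed fully down under its catch, tug the lug firmly upward (about 12 N), and if it lifts free push it home harder and tug again. Leave the plate closed under both catches and do not disturb the bottles, the funnel or the label roll.

Things in the scene. Friction and masses are not known exactly. Their poses are not given: they have to be found in the camera images.
- filter_base: the plate filter, fixed to the table: aluminium foot 150 x 300 mm, on it a steel body 126 x 202 mm with a flat bed (white pad in a blue seal), 45 mm above the table, where the head plate seats. Origin at the middle of its underside, on the table; z up; y along its length, toward the red-knobbed catch; x across it, away from the two hose barbs. A spring-bolt catch stands at each end
- pin_1 (a point): tip of the first fixed upright guide pin, at x, y, z = +38, +40, +87 mm of filter_base. The pin stands 42 mm above the bed, 12 mm thick, tapering to 5 mm in its top 8 mm
- pin_2 (a point): tip of the second guide pin, the same, at -38, -40, +87 mm of filter_base
- catch_red: spring bolt at the filter's +y end, red knob on its outer end. Origin at the inner tip of its steel nose, on the flat underside: y = +97, z = 51.5 mm of filter_base when out. The nose is 22 mm wide, sloped on top (14 mm rise over 9 mm). It slides outward (own +y, to 12 mm) against a spring as the plate's tongue is pushed down past it, then springs back over the tongue
- catch_black: the same bolt at the -y end (y = -97, z = 51.5 mm of filter_base when out), black knob. Each runs in a dark housing from 110 to 144 mm from the filter's middle, 76 mm high; knobs reach to 173 mm. Pushing an end past its nose takes 6 to 20 N at the lug, differing between starts and with how stiffly the plate is held. A latched lug rises 1 to 5 mm in a tug and stops; an unlatched one lifts freely
- head_plate: loose white plate 110 x 184 x 12 mm, 0.32 to 0.5 kg, with a 5 mm thick, 60 mm wide steel tongue at each end (208 mm over both). Origin at the middle of its underside; z up, y along its length. Its 15 mm through holes at x, y = +38, +40 and -38, -40 mm fit the pins, either way round (half a turn). Just laid on, it rests on both noses, underside 61 to 68 mm above the table; seated, 45 mm
- handle (a point): middle of the black cross handle over the head plate's middle: a square bar 14 mm wide (along the plate's y), 14 mm high, 96 mm long along the plate's x, its centre 50 mm above the plate's underside and so 31 mm clear above its top face; a post at each end, 40 mm from the middle
- lug_1: black upright lifting lug fixed on the head plate near its +y end: 10 mm thick in x, 24 mm long in y, 30 mm high. Origin at the middle of its foot, on the plate's top face (0, +74, 12 mm of head_plate); same axes as the plate
- lug_2: the same lug near the plate's -y end (0, -74, 12 mm of head_plate)
- bottle_10: full glass bottle with black cap, 77 mm thick, 222 mm high, standing behind the filter; origin at the middle of its underside; a bystander
- bottle_11: a second bottle like it, also behind the filter; a bystander
- funnel: steel funnel standing on its rim left of the head plate (the nearer of two), 101 x 122 x 108 mm; origin under its middle; a bystander
- label_roll: roll of blank white labels, 82 mm across, 38 mm high, lying on its side face behind the filter; origin under its middle; a bystander

How it is judged:
By the outcome, as a careful person would: the job done as asked, in the order asked, and still so for the second after the job is handed in, with the robot touching nothing.
It also fails if it takes over 67 s, if anything falls off the work surface, if the arm or the gripper's body presses on something with over 40 N, if the wrist force passes 120 N, or if a joint passes its speed limit or range.

ROBOT

A 6-joint arm with a two-finger parallel gripper is mounted at the origin on a cart in front of the work surface, level with it; the furniture and walls round the work are solid. World frame = base frame: x ahead of the robot, y to its left, z up, the work surface at z = 0. Lengths are in mm, angles in rad, forces in N, time in s.
With the tool pointing down it reaches from about 350 to 875 mm from the base axis. Payload 4.2 kg.
Tool frame: the origin (TCP) lies midway between the tips of the shut fingers; the grasp point (between the pads) lies 19 mm behind it; z points along the fingers, y is the line along which they close (so a half turn about z gives the same grasp; the last joint's range is limited). The gripper opens to 87 mm and grips with 3 to 60 N. Pads are 19 mm wide; open, the fingers measure 117 mm over their backs; the gripper's body (75 mm by 190 mm) begins 51 mm behind the grasp point.
Start: joints at [-0.943, 0.385, 0.008, 0, -1.194, -0.259], TCP at [225.324, -582.948, 222.55] pointing down, gripper open.
Joint ranges: [-3.14, 3.14], [-1.21, 2.06], [-1.07, 1.41], [-3.16, 2.05], [-2.99, -0.16], [-3.1, 3.1]. Speed limits (rad/s): [2.79, 2.79, 3.14, 3.14, 3.14, 3.14].

INTERFACE

Orientations are given as a rotation vector (axis times angle).
In Python, from bench import bot gives the robot as it stands.
- The arm moves only by the tool jog_arm, never from a script. Its argument "deltas" is a list of rows, each a list of 5 numbers: the closure, from -1 (fully open) to 1 (shut), then the shift along the tool's x, y, z in cm, then the turn about the tool's z in rad. A call has 1 to 12 rows; each row is the pose to reach, as a shift and turn from the pose commanded when the call began, along the tool's axes at that moment; what a row does not reach only later rows make up. A row lasts 1/10 s, in which the tool goes at most 50 mm and 8.59 degrees, less where a joint would pass 70% of its speed; a pose out of reach is approached as far as the arm can. A call with a gripper value outside its range is refused whole. The fingers move at their own pace and stop on an object; the grip force is fixed at half the most. Time passes only in rows, so rows that repeat a pose let the fingers close. It gives the time, the measured TCP pose, the force, the opening and the grip force at its end, in the units of the state.
- bot.get_obs(): the state, without advancing time (a new reading comes with each control period).
- bot.grab_frame(name): name is "scene" or "top" or "wrist"; returns the picture (480x640x3 uint8, blue, green, red); there is no depth.
- bot.get_calibration(name): a dict with "fov_y" (degrees; the focal length in pixels is half the picture's height over the tangent of half this angle, whatever the lens; pixels are square), "cx", "cy" (the principal point, pixels), "k1" (the pictures are not rectified: a ray, as slopes to the right and down, at radius r is drawn at 1 + k1 r^2 times it, then the intrinsics apply), "xyz" and "attitude" of the camera in the world. Camera axes: x right, y down, z forward; pixel columns grow to the right and rows downward; lengths in mm; the calibration is good to about 2 mm. A picture is of the moment at which its call begins: read the wrist's pose just before it. get_calibration takes no time and is no camera call; for the wrist camera it gives the pose at the moment of the call.
- bot.sign_off(): hands the job in; it is judged then, once.
The state is a dict: "clock": time; "joint_positions": joint angles; "joint_vel": joint speeds; "effort": joint torques, N m; "tool_pos": TCP position; "orientation": TCP orientation; "contact_force": force on the tool from outside, world axes, zero at the start; "ft_torque": the same for the moment, N m; "finger_gap": finger opening in mm; "finger_force": force on a finger pad.
Only numpy, scipy, OpenCV 4.12 (cv2) and the standard library are available. Lean on these libraries where they do the work, as an engineer would, in place of code of your own. Each camera call takes 0.05 s, during which the arm holds its last target. There are 200 camera calls.

## Working session

There is one attempt and no reset: what is moved stays moved. The work goes in short steps, Python scripts to look and compute and a tool call to move; the robot and the scene stay as the last step left them, time stands still between calls to the robot, and variables do not carry over. Pictures are saved under pics/ and viewed, at most 10 in all, crops included, and the job is handed in when it is done.

Besides the shell and the picture viewer there is one more tool, called after ">>>" in YAML: its name, and indented under it one key for each argument. jog_arm: Moves the arm, as the interface text tells. Its arguments: {"type":"object","properties":{"deltas":{"type":"array"}},"required":["deltas"]}

```bash
mkdir -p pics; ls; python3 - <<'E'
from bench import bot
import cv2
print(bot.get_obs())
for n in ("scene","top","wrist"):
    print(n,bot.get_calibration(n))
for n in ("scene","top"):
    cv2.imwrite(f"pics/{n}0.png",bot.grab_frame(n))
E
```

```text
pics
{'clock': 0.0, 'joint_positions': array([-9.43418203e-01,  3.85575473e-01,  6.59243450e-03, -5.02865431e-04,
       -1.19400050e+00, -2.58586853e-01]), 'joint_vel': array([-0.00074787,  0.00123779, -0.00041139,  0.00032497, -0.00076315,
       -0.00022827]), 'effort': array([-9.86023078e-04, -3.90658414e+01,  1.87407249e+01,  4.21989441e+00,
        1.09857885e-02, -1.84609767e-04]), 'tool_pos': array([ 225.08886828, -582.39804752,  221.4345516 ]), 'orientation': array([ 0.57563743, -3.08787907, -0.00341817]), 'contact_force': array([ 0.97138175, -0.86346564,  0.20047366]), 'ft_torque': array([-0.00420385, -0.00501556, -0.01984256]), 'finger_force': 0.0, 'finger_gap': 86.8895050453447}
scene {'fov_y': 42.5084384726131, 'cx': 315.7497350807155, 'cy': 235.51645933130095, 'k1': -0.014637880802854648, 'xyz': array([  -36.63680979, -1035.27757361,  1582.3927466 ]), 'attitude': array([-2.36877007,  0.58993969, -0.23811337])}
top {'fov_y': 51.75706118709637, 'cx': 313.18756695334025, 'cy': 236.1070793593276, 'k1': -0.12629914302488507, 'xyz': array([ 431.5471989 ,  110.29138158, 1503.63806582]), 'attitude': array([-2.17418057,  2.17828964, -0.13496712])}
wrist {'fov_y': 66.37176108557551, 'cx': 322.51914541752717, 'cy': 233.80829359350255, 'k1': 0.025048844802305528, 'xyz': array([ 148.73962436, -613.34957032,  384.50225815]), 'attitude': array([1.67129287, 2.43239179, 0.37161113])}
```

View pics/scene0.png

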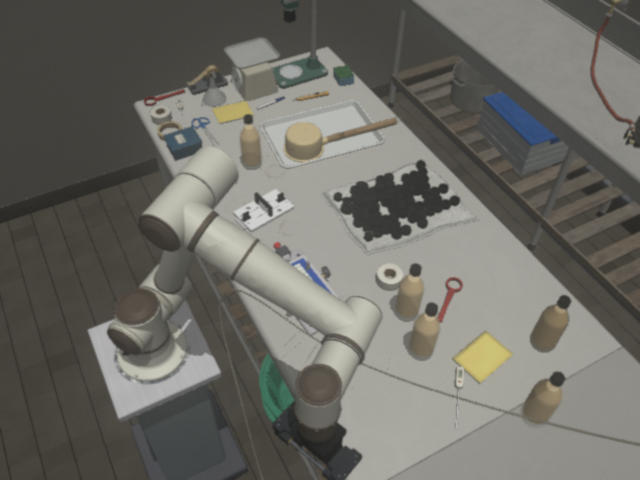

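View pics/top0.png

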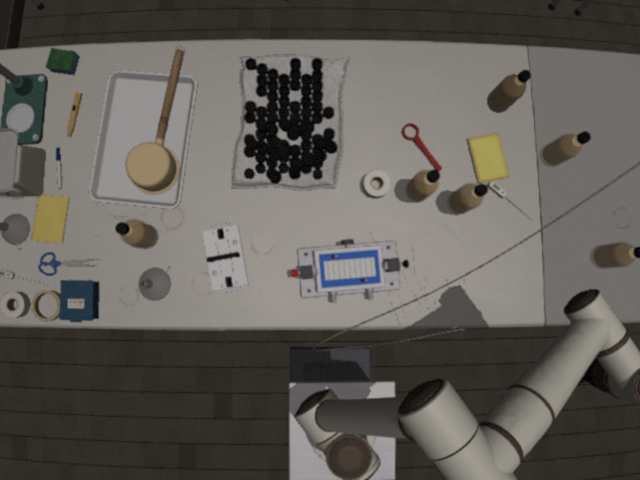

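The scene view shows the plate at about (263,208) and the filter at about (308,278). In the top view the plate is at (224,257), with its cross handle running left–right, and the filter is at (350,268) with its red knob on the left at (292,272). I'll enlarge both.

```bash
cat > h.py <<'E'
import numpy as np, cv2
from scipy.spatial.transform import Rotation as R
def cam(c):
    f=240/np.tan(np.radians(c["fov_y"])/2)
    return f,R.from_rotvec(c["attitude"]).as_matrix(),np.array(c["xyz"])
def proj(c,P):
    f,M,t=cam(c); q=(np.atleast_2d(P)-t)@M; s=q[:,:2]/q[:,2:]
    s=s*(1+c["k1"]*(s**2).sum(1,keepdims=True)); return s*f+[c["cx"],c["cy"]]
def back(c,uv,z):
    f,M,t=cam(c); d=(np.atleast_2d(uv)-[c["cx"],c["cy"]])/f; s=d.copy()
    for _ in range(20): s=d/(1+c["k1"]*(s**2).sum(1,keepdims=True))
    r=np.c_[s,np.ones(len(s))]@M.T; return t+r*((np.broadcast_to(z,len(r))-t[2])/r[:,2])[:,None]
def crop(img,u0,v0,u1,v1,k,name):
    cv2.imwrite(name,cv2.resize(img[v0:v1,u0:u1],None,fx=k,fy=k,interpolation=cv2.INTER_CUBIC))
def place(P,x,y,yaw,z=0):
    c,s=np.cos(yaw),np.sin(yaw); P=np.atleast_2d(P).astype(float)
    return P@np.array([[c,s,0],[-s,c,0],[0,0,1]])+[x,y,z]
def fit(c,model,uv,x0,z=0):
    from scipy.optimize import least_squares
    r=least_squares(lambda p:(proj(c,place(model,*p,z))-uv).ravel(),x0)
    return r.x,r.fun.reshape(-1,2)
E
python3 - <<'E'
from h import *
crop(cv2.imread("pics/top0.png"),190,215,420,310,3.4,"pics/topc.png")
E
```

```text
(no output)
```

View pics/topc.png

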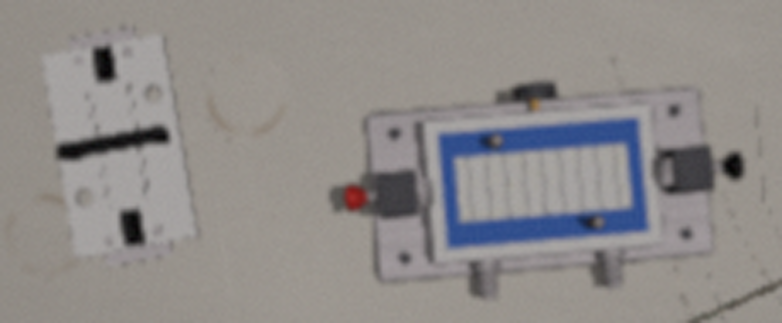

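The crop shows the plate's lugs at (104,63) and (132,228), holes at (152,93) and (84,197), and handle ends at (58,152) and (168,134). It also shows the pin tips at (494,140) and (596,222) and the foot corners. I'll fit both poses.

```bash
python3 - <<'E'
from h import *
from bench import bot
c=bot.get_calibration("top"); S=lambda a:np.array(a)/3.4+[190,215]-[0.35,0.35]
m=[[55,92,12],[-55,92,12],[55,-92,12],[-55,-92,12],[38,40,12],[-38,-40,12],[0,74,42],[0,-74,42],[-48,0,57],[48,0,57]]
u=S([(162,36),(43,54),(198,236),(75,256),(152,93),(84,197),(104,63),(132,228),(58,152),(168,134)])
p,r=fit(c,np.array(m),u,[430,300,-1.4]);print("plate",p,"\n",r.round(1).tolist())
m=[[75,150,8],[75,-150,8],[-75,-150,8],[-75,150,8],[38,40,87],[-38,-40,87]]
u=S([(366,114),(697,88),(713,248),(380,280),(494,140),(596,222)])
q,r=fit(c,np.array(m),u,[400,0,.08]);print("base",q,"\n",r.round(1).tolist())
print("pins",place([[38,40,87],[-38,-40,87]],*q))
for n,uv,z in(("b1",(425,175),222),("b2",(468,190),222),("roll",(376,183),38),("funnel",(152,285),108)):print(n,back(c,[uv],z)[0].round())
o=bot.get_obs();print(R.from_rotvec(o["orientation"]).as_matrix().round(3))
E
```

```text
plate [524.14289362 348.6237377   -1.39427628] 
 [[0.6, -0.7], [0.1, 0.4], [0.1, 0.3], [0.3, 0.8], [0.9, 0.3], [0.4, 0.1], [-0.8, -0.8], [-1.0, -0.2], [-0.2, 0.0], [-0.4, -0.4]]
base [ 4.90601328e+02 -2.35921976e+01  8.31298360e-02] 
 [[-0.6, -0.1], [-0.1, -0.8], [0.1, 1.2], [-0.6, 0.6], [0.6, -0.4], [0.7, -0.5]]
pins [[525.14873752  19.42496727  87.        ]
 [456.05391784 -66.60936247  87.        ]]
b1 [ 731. -214.  222.]
b2 [ 691. -330.  222.]
roll [ 748. -108.   38.]
funnel [440. 541. 108.]
[[-0.933 -0.36  -0.001]
 [-0.36   0.933  0.002]
 [ 0.     0.002 -1.   ]]
```

```bash
cat >> h.py <<'E'
def d(cur,tgt):
    "cur,tgt: x,y,z mm, angle (deg) of tool y axis in world -> jog shift cm, turn rad"
    a=np.radians(cur[3]); y=np.array([np.cos(a),np.sin(a),0]); x=np.array([-y[1],y[0],0])*1.; z=np.array([0,0,-1.])
    v=(np.array(tgt[:3])-np.array(cur[:3]))/10
    return np.round([v@x,v@y,v@z,-np.radians(tgt[3]-cur[3])],3).tolist()
def pose(bot):
    o=bot.get_obs(); M=R.from_rotvec(o["orientation"]).as_matrix()
    return [*o["tool_pos"].round(2),round(float(np.degrees(np.arctan2(M[1,1],M[0,1]))%360),2)], M[:,2].round(4), o
E
python3 - <<'E'
from h import *
c0=(225.3,-582.9,222.5,111.1)
print(d(c0,(440,-120,200,151.1)))
print(d((440,-120,200,151.1),(524,349,170,190.1)))
E
```

```text
[-36.695, 35.457, 2.25, -0.698]
[-45.119, 15.312, 3.0, -0.681]
```

>>> jog_arm:
  deltas:
    - [-0.15,-36.7,35.5,2.25,-0.698]
    - [-0.15,-36.7,35.5,2.25,-0.698]
    - [-0.15,-36.7,35.5,2.25,-0.698]
    - [-0.15,-36.7,35.5,2.25,-0.698]
    - [-0.15,-36.7,35.5,2.25,-0.698]
    - [-0.15,-36.7,35.5,2.25,-0.698]
    - [-0.15,-36.7,35.5,2.25,-0.698]
    - [-0.15,-36.7,35.5,2.25,-0.698]
    - [-0.15,-36.7,35.5,2.25,-0.698]
    - [-0.15,-36.7,35.5,2.25,-0.698]
    - [-0.15,-36.7,35.5,2.25,-0.698]
    - [-0.15,-36.7,35.5,2.25,-0.698]

```text
clock: 1.3
tool_pos: [440.0, -118.0, 199.7]
orientation: [1.602, -2.702, -0.001]
contact_force: [0.0, 0.0, 0.2]
finger_gap: 50.3
finger_force: 0.0
```

>>> jog_arm:
  deltas:
    - [-0.15,-45.1,15.3,3,-0.681]
    - [-0.15,-45.1,15.3,3,-0.681]
    - [-0.15,-45.1,15.3,3,-0.681]
    - [-0.15,-45.1,15.3,3,-0.681]
    - [-0.15,-45.1,15.3,3,-0.681]
    - [-0.15,-45.1,15.3,3,-0.681]
    - [-0.15,-45.1,15.3,3,-0.681]
    - [-0.15,-45.1,15.3,3,-0.681]
    - [-0.15,-45.1,15.3,3,-0.681]
    - [-0.15,-45.1,15.3,3,-0.681]
    - [-0.15,-45.1,15.3,3,-0.681]
    - [-0.15,-45.1,15.3,3,-0.681]

```text
clock: 2.5
tool_pos: [523.7, 347.8, 169.1]
orientation: [2.406, -2.016, -0.0]
contact_force: [0.8, -0.4, 0.4]
finger_gap: 49.9
finger_force: 0.0
```

```bash
python3 - <<'E'
from h import *
from bench import bot
p,z,o=pose(bot);print(p,z,o["clock"],o["finger_gap"],o["joint_positions"].round(2))
np.save("w1.npy",[bot.get_calibration("wrist")],allow_pickle=True)
cv2.imwrite("pics/w1.png",bot.grab_frame("wrist"))
E
```

```text
[np.float64(523.72), np.float64(347.8), np.float64(169.14), 190.07] [-0.0017 -0.0017 -1.    ] 2.5 49.92094951303179 [ 0.84  0.43 -0.06 -0.   -1.08 -0.67]
```

View pics/w1.png

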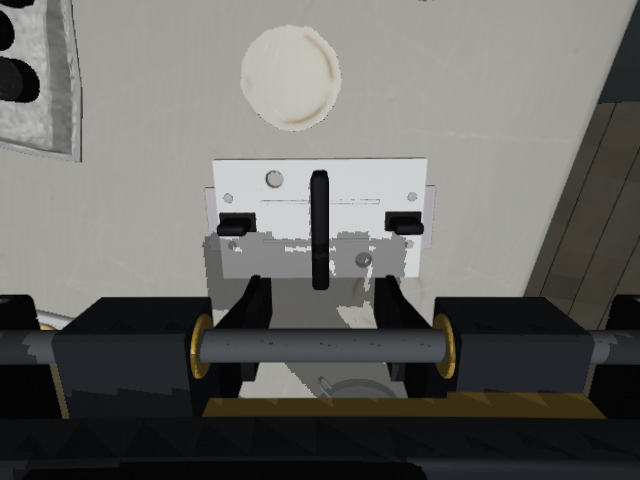

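The wrist view shows the plate's top corners at (214,159), (427,158), (419,279) and (222,278). The holes are at (274,179) and (363,260), and the bar runs from (320,171) to (320,289).

```bash
python3 - <<'E'
from h import *
from bench import bot
c=np.load("w1.npy",allow_pickle=True)[0]
m=np.array([[55,92,12],[55,-92,12],[-55,-92,12],[-55,92,12],[38,40,12],[-38,-40,12],[48,0,57],[-48,0,57]])
u=np.array([(214,159),(427,158),(419,278.5),(222,278.5),(274,179),(363,260),(320,171),(320,289)])
for z in(0,):
    p,r=fit(c,m,u,[524,348,-1.39],z);print(z,p,np.degrees(p[2]),r.round(1).tolist())
g=place([[0,0,50]],*p)[0];print(g)
t=(g[0],g[1],31,180+90+np.degrees(p[2]))
print(d((524,349,170,190.1),t),t)
E
```

```text
0 [524.22181763 351.94960824  -1.39544511] -79.95311527819472 [[-1.3, -0.6], [0.5, 0.1], [-1.4, -2.3], [1.2, -1.9], [0.3, -0.7], [0.3, -0.5], [0.0, 3.0], [0.4, 1.8]]
[524.22181763 351.94960824  50.        ]
[-0.286, -0.074, 13.9, 0.001] (np.float64(524.2218176343094), np.float64(351.9496082384815), 31, np.float64(190.04688472180527))
```

>>> jog_arm:
  deltas:
    - [-0.15,-0.2,-0.07,5,0]
    - [-0.15,-0.2,-0.07,10,0]
    - [-0.15,-0.2,-0.07,13.0,0]
    - [-0.15,-0.2,-0.07,13.8,0]
    - [0.9,-0.2,-0.07,13.8,0]
    - [0.9,-0.2,-0.07,13.8,0]
    - [0.9,-0.2,-0.07,13.8,0]
    - [0.9,-0.2,-0.07,13.8,0]
    - [0.9,-0.2,-0.07,13.8,0]
    - [0.9,-0.2,-0.07,13.8,0]

```text
clock: 3.55
tool_pos: [524.5, 352.0, 33.1]
orientation: [-2.408, 2.014, -0.001]
contact_force: [0.3, 0.1, 1.8]
finger_gap: 13.7
finger_force: 30.0
```

```bash
python3 - <<'E'
from h import *
c=dict(np.load("w1.npy",allow_pickle=True)[0]); t0=np.array([523.72,347.8,169.14]); off=c["xyz"]-t0
for ty,tz in((150,175),(170,175),(170,220),(190,220)):
    c["xyz"]=np.array([490,ty,tz])+off
    P=place([[38,40,87],[-38,-40,87],[63,101,45],[-63,101,45],[63,-101,45],[-63,-101,45]],490.6,-23.6,.083)
    print(ty,tz,proj(c,P).round().tolist(), "plate edge",proj(c,place([[55,92,12],[55,-92,12],[55,0,0]],490,ty,-1.395,tz-31)).round().tolist())
print(d((524.3,351.1,32,190.1),(524.3,351.1,222,190.1)),d((524.3,351.1,222,190.1),(490,180,222,190.1)))
E
```

```text
150 175 [[302.0, 29.0], [453.0, -125.0], [266.0, 128.0], [429.0, 144.0], [280.0, -234.0], [493.0, -208.0]] plate edge [[135.0, 178.0], [508.0, 178.0], [322.0, 175.0]]
170 175 [[307.0, -9.0], [465.0, -174.0], [270.0, 101.0], [436.0, 117.0], [285.0, -284.0], [505.0, -256.0]] plate edge [[135.0, 178.0], [508.0, 178.0], [322.0, 175.0]]
170 220 [[310.0, 13.0], [438.0, -120.0], [277.0, 103.0], [420.0, 117.0], [291.0, -213.0], [473.0, -191.0]] plate edge [[135.0, 178.0], [508.0, 178.0], [322.0, 175.0]]
190 220 [[314.0, -20.0], [447.0, -161.0], [280.0, 79.0], [426.0, 93.0], [296.0, -255.0], [482.0, -231.0]] plate edge [[135.0, 178.0], [508.0, 178.0], [322.0, 175.0]]
[0.0, 0.0, -19.0, -0.0] [16.243, 6.377, 0.0, -0.0]
```

>>> jog_arm:
  deltas:
    - [0.9,0,0,-2,0]
    - [0.9,0,0,-6,0]
    - [0.9,0,0,-11,0]
    - [0.9,2,0.6,-16,0]
    - [0.9,6,1.8,-20,0]
    - [0.9,10.5,3.2,-23.8,0]
    - [0.9,15.2,4.7,-23.8,0]
    - [0.9,19.8,6.1,-23.8,0]
    - [0.9,24,7.4,-23.8,0]
    - [0.9,26.1,8.1,-23.8,0]
    - [0.9,26.1,8.1,-23.8,0]
    - [0.9,26.1,8.1,-23.8,0]

```text
clock: 4.75
tool_pos: [489.1, 79.4, 269.1]
orientation: [2.406, -2.018, -0.003]
contact_force: [0.7, 0.9, -4.4]
finger_gap: 13.4
finger_force: 30.0
```

```bash
python3 - <<'E'
from h import *
from bench import bot
p,z,o=pose(bot);print(p,z,o["clock"],o["contact_force"],o["ft_torque"])
np.save("w2.npy",[bot.get_calibration("wrist")],allow_pickle=True)
cv2.imwrite("pics/w2.png",bot.grab_frame("wrist"))
E
```

```text
[np.float64(489.12), np.float64(79.44), np.float64(269.14), 190.03] [-2.e-03  2.e-04 -1.e+00] 4.75 [ 0.70416882  0.91011443 -4.37391105] [ 0.06261811  0.00446154 -0.04700127]
```

View pics/w2.png

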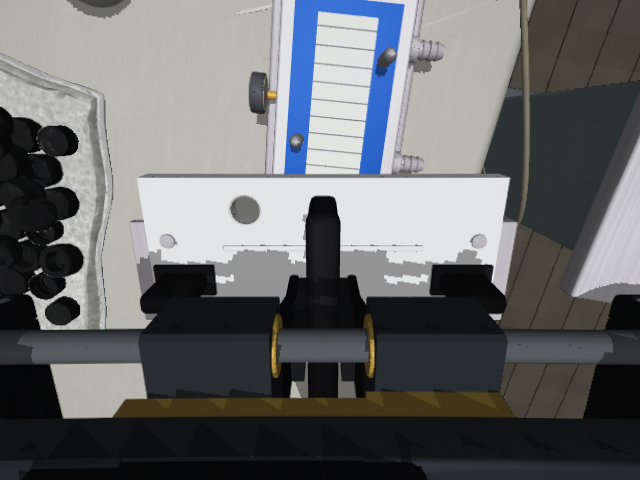

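Both pins show, at about (297,141) and (389,54). The plate's near edge is at row 176, with its hole at (245,210). I'll enlarge this.

```bash
python3 - <<'E'
from h import *
i=cv2.imread("pics/w2.png")
a=cv2.resize(i[30:160,270:420],None,fx=4,fy=4,interpolation=cv2.INTER_CUBIC)[:, :]
cv2.imwrite("pics/w2c.png",a)
b=i[160:260,200:300]; g=cv2.cvtColor(b,cv2.COLOR_BGR2GRAY)
_,t=cv2.threshold(g,180,255,cv2.THRESH_BINARY_INV)
n,l,s,ce=cv2.connectedComponentsWithStats(t)
for k in range(1,n):
    if 200<s[k,4]<2500: print(s[k],ce[k]+[200,160])
# plate edge rows / columns
G=cv2.cvtColor(i,cv2.COLOR_BGR2GRAY).astype(int)
print(G[170:186,225],G[170:186,450]); print(G[190,130:146],G[190,500:516])
E
```

```text
[  0   0 100  18 738] [261.79674797 172.00677507]
[ 30  35  30  30 681] [244.64023495 209.55947137]
[ 32  90  57  10 501] [260.83832335 254.90219561]
[185 185 185 171 125 114 115 140 221 228 228 228 228 228 228 228] [182 182 182 167 120 115 114 141 223 228 228 228 228 228 228 228]
[184 184 184 184 185 185 185 184 194 227 227 227 227 228 227 228] [228 227 227 227 227 227 227 199 106  48  48  49  48  48  48  49]
```

View pics/w2c.png

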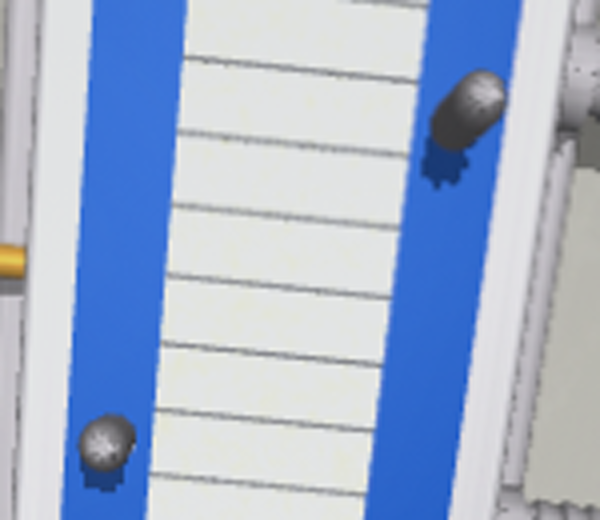

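Enlarged, pin 1's tip is at (296.6,139.9) and pin 2's at (391.6,52.6) in the full picture. The held plate's hole is at (244.6,209.6).

```bash
python3 - <<'E'
from h import *
from scipy.optimize import least_squares
c=np.load("w2.npy",allow_pickle=True)[0]
P=back(c,[(296.6,139.9),(391.6,52.6)],87);print("pins",P.round(1).tolist(),np.linalg.norm(P[0]-P[1]))
dv=(P[0]-P[1])[:2]; yaw=np.arctan2(dv[1],dv[0])-np.arctan2(40,38); bc=P.mean(0); print("base",bc.round(1),np.degrees(yaw))
m=np.array([[38,40,12],[55,92,12],[55,-92,12]]); u=np.array([(244.6,209.6),(137.6,177.6),(507.8,177.4)])
r=least_squares(lambda p:(proj(c,place(m,*p[:3],p[3]))-u).ravel(),[489,79,-1.395,237])
x,y,w,z=r.x;print("plate",r.x.round(2),np.degrees(w),r.fun.round(1))
T=np.array([489.12,79.44]); Ta=190.03
rel=np.array([x,y])-T; print("plate - tcp",rel)
# turn by dphi so plate yaw = base yaw; tcp goes to base centre - R(dphi) rel
dp=yaw-w; Rm=np.array([[np.cos(dp),-np.sin(dp)],[np.sin(dp),np.cos(dp)]])
tgt=bc[:2]-Rm@rel; print("tcp target",tgt.round(2),"angle",Ta+np.degrees(dp), d((489.12,79.44,269.1,190.03),(*tgt,200,Ta+np.degrees(dp))))
E
```

```text
pins [[522.7, 19.6, 87.0], [454.1, -65.0, 87.0]] 108.97963816352645
base [488.4 -22.7  87. ] 4.489770026965704
plate [488.74  79.17  -1.4  236.43] -80.09586070550586 [ 0.3  0.9 -0.1 -0.6 -0.2 -0.2]
plate - tcp [-0.38455018 -0.26576517]
tcp target [488.2  -22.27] angle 274.6156307324716 [10.0, 1.862, 6.91, -1.476]
```

>>> jog_arm:
  deltas:
    - [0.9,2,0.4,0,-0.148]
    - [0.9,4,0.8,0,-0.296]
    - [0.9,6,1.2,1,-0.443]
    - [0.9,8,1.5,2,-0.591]
    - [0.9,9.5,1.8,4,-0.738]
    - [0.9,10,1.86,5,-0.886]
    - [0.9,10,1.86,6,-1.034]
    - [0.9,10,1.86,8,-1.181]
    - [0.9,10,1.86,10,-1.329]
    - [0.9,10,1.86,12,-1.476]
    - [0.9,10,1.86,13.4,-1.476]
    - [0.9,10,1.86,14,-1.476]

```text
clock: 6.0
tool_pos: [488.5, -20.6, 128.0]
orientation: [3.138, 0.131, -0.007]
contact_force: [-0.4, 0.4, -4.2]
finger_gap: 13.9
finger_force: 30.0
```

```bash
python3 - <<'E'
from h import *
from bench import bot
p,z,o=pose(bot);print(p,z,o["clock"],o["contact_force"],o["ft_torque"])
np.save("w3.npy",[bot.get_calibration("wrist")],allow_pickle=True)
i=bot.grab_frame("wrist");cv2.imwrite("pics/w3f.png",i)
t=bot.grab_frame("top");cv2.imwrite("pics/t3f.png",t)
p,z,o=pose(bot);print(p)
a=cv2.resize(i[170:270,180:330],(750,500),interpolation=cv2.INTER_CUBIC)
cv2.imwrite("pics/w3.png",a)
E
```

```text
[np.float64(488.52), np.float64(-20.62), np.float64(127.97), 274.78] [-4.1e-03 -6.0e-04 -1.0e+00] 6.0 [-0.39612936  0.44380408 -4.19892262] [-0.1094769   0.16965966  0.00773971]
[np.float64(489.07), np.float64(-20.83), np.float64(128.99), 274.77]
```

View pics/w3.png

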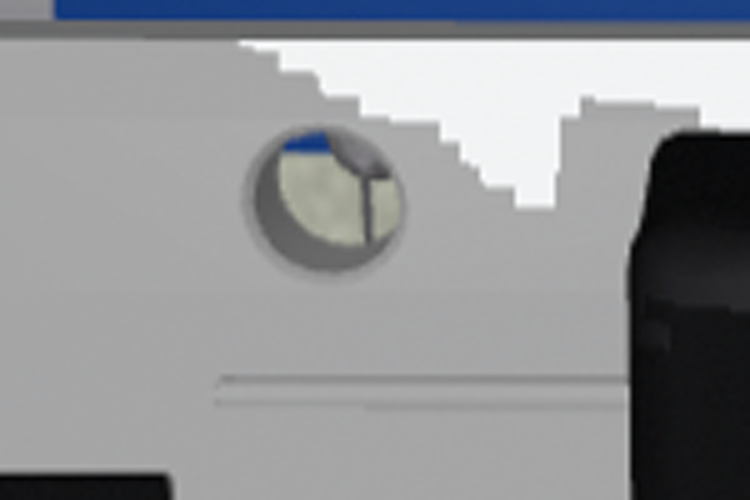

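```bash
python3 - <<'E'
from h import *
from scipy.optimize import least_squares
c=np.load("w3.npy",allow_pickle=True)[0]
zc=lambda uv:(uv-np.array([180,170]))*5+2
h=back(c,[(245-.4,210.4-.4)],128.5-32.7+12)[0];print("hole",h)
th=np.linspace(0,2*np.pi,73)[:-1]
def ring(x,y,z,r):return proj(c,np.c_[x+r*np.cos(th),y+r*np.sin(th),np.full(72,z)])
print("top rim",zc(ring(*h[:2],107.8,7.5)).min(0),zc(ring(*h[:2],107.8,7.5)).max(0))
print("bot rim",zc(ring(*h[:2],95.8,7.5)).min(0),zc(ring(*h[:2],95.8,7.5)).max(0))
for dx,dy in((0,0),(2,0),(-2,0),(0,2),(0,-2)):
    s=[zc(ring(h[0]+dx,h[1]+dy,z,r)) for z,r in((87,2.5),(79,6),(45,6))]
    print(dx,dy,[ (q.min(0).round(),q.max(0).round()) for q in s])
print("tcp cmd/fit earlier pins: ",zc(proj(c,[[522.7,19.6,87],[454.1,-65,87]])))
i=cv2.imread("pics/w3.png",0); print(i[124:200:6,260:420:10])
E
```

```text
hole [522.60986868  21.41882758 107.8       ]
top rim [251.30478044 129.81892149] [398.45780731 272.42792445]
bot rim [278.01354106 107.07569575] [416.64385147 242.11641996]
0 0 [(array([340., 136.]), array([384., 179.])), (array([323.,  92.]), array([426., 193.])), (array([375.,  45.]), array([464., 134.]))]
2 0 [(array([340., 119.]), array([385., 162.])), (array([324.,  75.]), array([427., 176.])), (array([375.,  31.]), array([465., 119.]))]
-2 0 [(array([340., 153.]), array([384., 196.])), (array([323., 109.]), array([425., 209.])), (array([374.,  60.]), array([463., 148.]))]
0 2 [(array([322., 135.]), array([367., 178.])), (array([306.,  91.]), array([409., 191.])), (array([360.,  44.]), array([449., 132.]))]
0 -2 [(array([358., 137.]), array([402., 181.])), (array([341.,  94.]), array([443., 194.])), (array([390.,  47.]), array([479., 135.]))]
tcp cmd/fit earlier pins:  [[ 378.44744508  158.25192076]
 [1038.6545958   746.47418321]]
[[170 170 171 168 163 161 154 161 163 172 168 168 167 178 185 185]
 [170 171 167 147 143 121 113 128 138 157 173 171 171 170 169 169]
 [170 168 141 120 101  77  69  98 118 130 152 171 171 172 171 171]
 [170 144 119  72  60  55  55  82 103 115 131 151 172 171 171 171]
 [157 129  96  60  62  62  61  78  95 118 123 132 160 171 171 171]
 [139 111 112 135 131 126 124 119  87 114 121 123 138 171 170 172]
 [130  89 136 168 171 169 165 168  87  99 128 120 119 160 170 171]
 [118  84 151 170 174 171 163 165 128  84 115 103  92 137 173 171]
 [101  85 152 169 170 168 160 164 163 114  90  95  78 117 168 170]
 [ 93  86 148 167 165 164 159 166 172 162 107  84  84 124 158 170]
 [ 87  86 145 166 162 161 158 165 172 165 121 121 167 173 145 172]
 [ 84  87 132 167 161 163 160 163 169 163 128 114 174 174 140 173]
 [ 85  88 118 168 162 166 165 164 166 161 136 115 170 169 142 171]]
```

>>> jog_arm:
  deltas:
    - [0.9,0.11,0.13,0,0]
    - [0.9,0.11,0.13,0.4,0]
    - [0.9,0.11,0.13,0.8,0]
    - [0.9,0.11,0.13,1.2,0]
    - [0.9,0.11,0.13,1.6,0]
    - [0.9,0.11,0.13,1.6,0]

```text
clock: 6.7
tool_pos: [490.1, -22.8, 113.4]
orientation: [3.139, 0.129, -0.002]
contact_force: [-0.3, -0.3, -3.9]
finger_gap: 13.6
finger_force: 30.0
```

>>> jog_arm:
  deltas:
    - [0.9,0,0,0.3,0]
    - [0.9,0,0,0.6,0]
    - [0.9,0,0,0.9,0]
    - [0.9,0,0,1.0,0]
    - [0.9,0,0,1.0,0]

```text
clock: 7.2
tool_pos: [490.5, -22.6, 103.8]
orientation: [-3.139, -0.129, 0.0]
contact_force: [-0.2, 1.5, -4.6]
finger_gap: 13.7
finger_force: 30.0
```

>>> jog_arm:
  deltas:
    - [0.9,0,0,0.15,0]
    - [0.9,0,0,0.3,0]
    - [0.9,0,0,0.4,0]
    - [0.9,0,0,0.4,0]

```text
clock: 7.6
tool_pos: [490.7, -22.6, 100.0]
orientation: [-3.139, -0.129, -0.0]
contact_force: [-0.7, 1.9, -5.0]
finger_gap: 13.9
finger_force: 30.0
```

>>> jog_arm:
  deltas:
    - [0.9,0,0,0.1,0]
    - [0.9,0,0,0.2,0]
    - [0.9,0,0,0.3,0]
    - [0.9,0,0,0.3,0]

```text
clock: 8.0
tool_pos: [491.0, -21.9, 97.8]
orientation: [-3.138, -0.13, -0.002]
contact_force: [-2.1, 7.2, -0.2]
finger_gap: 13.6
finger_force: 30.1
```

>>> jog_arm:
  deltas:
    - [0.9,0,-0.05,0,0]
    - [0.9,0.02,-0.1,0.05,0]
    - [0.9,0.02,-0.1,0.1,0]
    - [0.9,0.02,-0.1,0.1,0]

```text
clock: 8.4
tool_pos: [491.3, -21.4, 96.7]
orientation: [-3.139, -0.13, -0.002]
contact_force: [-1.6, 5.0, 1.2]
finger_gap: 13.8
finger_force: 30.3
```

>>> jog_arm:
  deltas:
    - [0.9,0,-0.04,0,0]
    - [0.9,0,-0.08,0.05,0]
    - [0.9,0,-0.08,0.05,0]

```text
clock: 8.7
tool_pos: [491.3, -21.2, 96.4]
orientation: [3.138, 0.13, 0.002]
contact_force: [-1.6, 2.4, 5.6]
finger_gap: 13.7
finger_force: 30.2
```

>>> jog_arm:
  deltas:
    - [0.9,0,0,-0.05,0]
    - [0.4,0,0,-0.05,0]
    - [0.2,0,0,-0.05,0]
    - [0.2,0,0,-0.05,0]
    - [0.2,0,0,-0.05,0]

```text
clock: 9.2
tool_pos: [490.4, -21.1, 95.8]
orientation: [3.139, 0.129, -0.001]
contact_force: [0.1, 1.4, -0.2]
finger_gap: 33.0
finger_force: 0.0
```

>>> jog_arm:
  deltas:
    - [0.2,0,0,-1,0]
    - [0.2,0,0,-3,0]
    - [0.2,0,0,-6,0]
    - [0.2,0,0,-10,0]
    - [0.2,0,0,-13,0]
    - [0.2,0,0,-14,0]
    - [0.2,0,0,-14,0]

```text
clock: 9.9
tool_pos: [491.3, -20.7, 237.8]
orientation: [-3.138, -0.129, -0.006]
contact_force: [-0.9, 0.2, -0.7]
finger_gap: 35.0
finger_force: 0.0
```

```bash
python3 - <<'E'
from h import *
from bench import bot
p,z,o=pose(bot);print(p,z,o["clock"],o["contact_force"],o["joint_positions"].round(2))
np.save("w4.npy",[bot.get_calibration("wrist")],allow_pickle=True)
i=bot.grab_frame("wrist");cv2.imwrite("pics/w4.png",i)
E
```

```text
[np.float64(491.27), np.float64(-20.71), np.float64(237.85), 274.71] [ 0.0039  0.0012 -1.    ] 9.9 [-0.89070944  0.19535401 -0.67059732] [ 0.29  0.14 -0.29 -0.   -1.14  1.36]
```

View pics/w4.png

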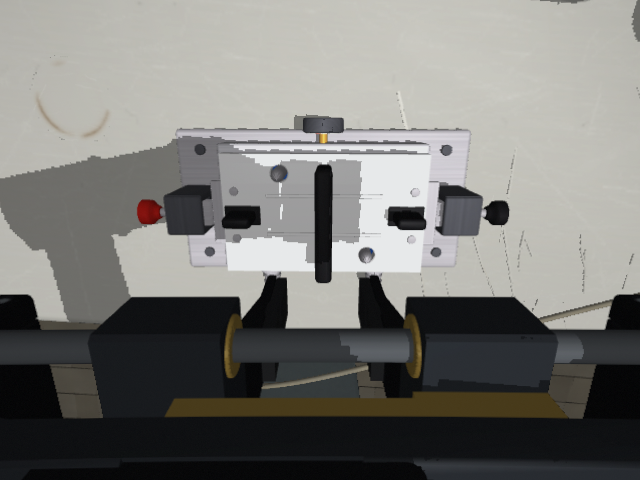

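The plate lies on both pins (278,173) and (366,255). Its noses are at both ends, with the red knob on the left at (150,212). I'll turn a quarter and go to lug 1.

```bash
python3 - <<'E'
from h import *
from scipy.optimize import least_squares
c=np.load("w4.npy",allow_pickle=True)[0]
m=np.array([[55,92,12],[55,-92,12],[-55,-92,12],[-55,92,12],[38,40,23],[-38,-40,23]]);u=np.array([(219,153),(430,152.5),(422,272),(227.5,271.5),(278.5,173),(366.5,255)])
p,r=fit(c,m,u,[491,-21,.082],64);print(p,np.degrees(p[2]),r.round(1).tolist())
L=place([[0,74,12]],491,-21.3,np.radians(4.7))[0];print(L)
cur=(491.3,-20.9,238,274.7)
print(d(cur,(L[0],L[1],140,184.7)))
E
```

```text
[ 4.91163804e+02 -2.29452627e+01  8.13334263e-02] 4.660062059293927 [[-0.8, -0.5], [0.8, -0.1], [-1.3, -1.8], [0.5, -1.4], [-0.9, 1.1], [1.7, 2.6]]
[484.93655036  52.45116662  12.        ]
[-0.033, -7.363, 9.8, 1.571]
```

>>> jog_arm:
  deltas:
    - [-0.15,0,-2,0,0.148]
    - [-0.15,0,-4,0,0.296]
    - [-0.15,0,-6,0,0.444]
    - [-0.15,0,-7.3,0,0.592]
    - [-0.15,0,-7.3,0,0.74]
    - [-0.15,0,-7.3,0,0.888]
    - [-0.15,0,-7.3,1,1.036]
    - [-0.15,0,-7.3,3,1.184]
    - [-0.15,0,-7.3,5,1.332]
    - [-0.15,0,-7.3,7,1.48]
    - [-0.15,0,-7.3,9,1.571]
    - [-0.15,0,-7.3,9.8,1.571]

```text
clock: 11.15
tool_pos: [482.0, 50.9, 134.4]
orientation: [2.305, -2.124, -0.006]
contact_force: [0.1, -0.6, 0.3]
finger_gap: 49.8
finger_force: 0.0
```

```bash
python3 - <<'E'
from h import *
from bench import bot
p,z,o=pose(bot);print(p,z,o["clock"],o["finger_gap"])
print(d(p,(484.9,52,82,184.7)))
E
```

```text
[np.float64(481.97), np.float64(50.89), np.float64(134.37), 184.67] [-0.0075 -0.0026 -1.    ] 11.15 49.78794935010499
[-0.087, -0.301, 5.237, -0.001]
```

>>> jog_arm:
  deltas:
    - [-0.15,0,0,0,0]
    - [-0.15,0,0,0,0]

```text
clock: 11.35
tool_pos: [484.8, 51.8, 138.1]
orientation: [2.312, -2.126, 0.0]
contact_force: [-0.3, -0.9, -0.1]
finger_gap: 50.0
finger_force: 0.0
```

>>> jog_arm:
  deltas:
    - [-0.15,0,0,1.5,0]
    - [-0.15,0,0,3,0]
    - [-0.15,0,0,4.5,0]
    - [-0.15,0,0,5.5,0]
    - [-0.15,0,0,5.8,0]
    - [-0.15,0,0,5.8,0]
    - [0.9,0,0,5.8,0]
    - [0.9,0,0,5.8,0]
    - [0.9,0,0,5.8,0]
    - [0.9,0,0,5.8,0]
    - [0.9,0,0,5.8,0]
    - [0.9,0,0,5.8,0]

```text
clock: 12.55
tool_pos: [484.6, 51.9, 80.1]
orientation: [-2.311, 2.128, -0.0]
contact_force: [-0.3, 0.6, 0.2]
finger_gap: 10.2
finger_force: 0.1
```

>>> jog_arm:
  deltas:
    - [0.9,0,0,0.1,0]
    - [0.9,0,0,0.2,0]
    - [0.9,0,0,0.3,0]
    - [0.9,0,0,0.4,0]
    - [0.9,0,0,0.5,0]
    - [0.9,0,0,0.5,0]

```text
clock: 13.15
tool_pos: [485.1, 52.2, 76.1]
orientation: [-2.31, 2.127, -0.001]
contact_force: [-3.0, 2.7, 7.4]
finger_gap: 9.7
finger_force: 30.0
```

>>> jog_arm:
  deltas:
    - [0.9,0,0,0.1,0]
    - [0.9,0,0,0.2,0]
    - [0.9,0,0,0.3,0]
    - [0.9,0,0,0.4,0]
    - [0.9,0,0,0.5,0]
    - [0.9,0,0,0.5,0]

```text
clock: 13.75
tool_pos: [484.8, 52.6, 70.5]
orientation: [-2.31, 2.127, 0.0]
contact_force: [-2.8, 3.7, 4.0]
finger_gap: 9.9
finger_force: 30.0
```

>>> jog_arm:
  deltas:
    - [0.9,0,0,0.1,0]
    - [0.9,0,0,0.2,0]
    - [0.9,0,0,0.3,0]
    - [0.9,0,0,0.4,0]
    - [0.9,0,0,0.5,0]
    - [0.9,0,0,0.5,0]

```text
clock: 14.35
tool_pos: [484.6, 53.1, 65.3]
orientation: [-2.31, 2.127, 0.001]
contact_force: [-4.5, 8.1, 4.6]
finger_gap: 10.0
finger_force: 30.0
```

>>> jog_arm:
  deltas:
    - [0.9,-0.06,0.03,0.05,0]
    - [0.9,-0.1,0.05,0.1,0]
    - [0.9,-0.1,0.05,0.2,0]
    - [0.9,-0.1,0.05,0.3,0]
    - [0.9,-0.1,0.05,0.3,0]

```text
clock: 14.85
tool_pos: [484.7, 53.1, 65.1]
orientation: [-2.312, 2.126, -0.002]
contact_force: [-8.0, 2.5, 24.0]
finger_gap: 10.0
finger_force: 30.0
```

>>> jog_arm:
  deltas:
    - [0.9,0,0,-0.1,0]
    - [0.9,0,0,-0.2,0]
    - [0.9,0,0,-0.3,0]
    - [0.9,0,0,-0.4,0]
    - [0.9,0,0,-0.5,0]
    - [0.9,0,0,-0.5,0]

```text
clock: 15.45
tool_pos: [483.9, 53.1, 66.4]
orientation: [2.31, -2.129, -0.001]
contact_force: [-0.0, 4.1, -3.5]
finger_gap: 9.6
finger_force: 30.0
```

>>> jog_arm:
  deltas:
    - [0.9,0,0,-0.1,0]
    - [0.9,0,0,-0.2,0]
    - [0.9,0,0,-0.2,0]

```text
clock: 15.75
tool_pos: [483.4, 52.9, 66.8]
orientation: [2.308, -2.13, -0.002]
contact_force: [3.7, 4.9, -18.7]
finger_gap: 9.7
finger_force: 30.0
```

>>> jog_arm:
  deltas:
    - [0.9,0,0,0.2,0]
    - [0.9,0,0,0.3,0]
    - [-0.15,0,0,0.3,0]
    - [-0.15,0,0,0.3,0]
    - [-0.15,0,0,0.3,0]
    - [-0.15,0,0,-1,0]
    - [-0.15,0,0,-4,0]
    - [-0.15,0,0,-7,0]
    - [-0.15,0,0,-8,0]
    - [-0.15,0,0,-8,0]

```text
clock: 16.75
tool_pos: [484.8, 52.9, 150.6]
orientation: [-2.308, 2.126, -0.003]
contact_force: [0.3, -0.3, -0.4]
finger_gap: 49.6
finger_force: 0.0
```

>>> jog_arm:
  deltas:
    - [-0.15,3,0,0,0]
    - [-0.15,6,0,0,0]
    - [-0.15,10,0,0,0]
    - [-0.15,13,0,0,0]
    - [-0.15,14.8,0,0,0]
    - [-0.15,14.8,0,0,0]
    - [-0.15,14.8,0,0,0]

```text
clock: 17.45
tool_pos: [495.2, -94.9, 147.7]
orientation: [2.308, -2.129, -0.003]
contact_force: [0.5, 0.7, -0.1]
finger_gap: 50.3
finger_force: 0.0
```

```bash
python3 - <<'E'
from h import *
from bench import bot
p,z,o=pose(bot);print(p,z,o["clock"],o["contact_force"])
print(d(p,(497,-95,82,184.7)))
np.save("w5.npy",[bot.get_calibration("wrist")],allow_pickle=True)
cv2.imwrite("pics/w5.png",bot.grab_frame("wrist"))
i=bot.grab_frame("scene"); crop(i,240,220,360,320,6,"pics/s5.png")
E
```

```text
[np.float64(495.22), np.float64(-94.9), np.float64(147.68), 184.63] [-0.0028  0.     -1.    ] 17.45 [ 0.45195183  0.70566747 -0.09917936]
[0.024, -0.177, 6.568, -0.001]
```

View pics/w5.png

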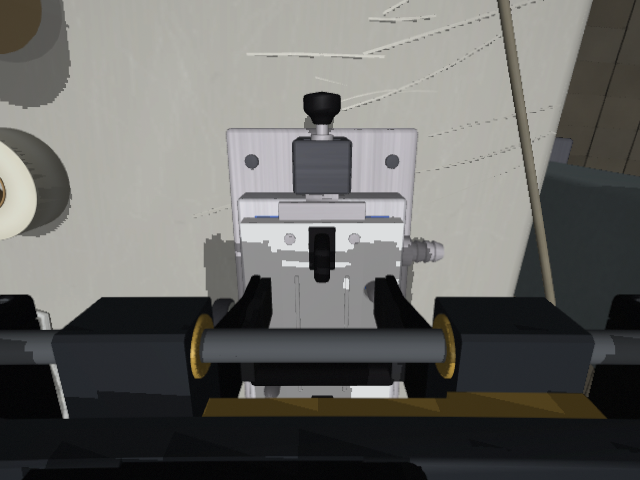

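The black-end lug, at (321,252), is centred between the fingers, and that end is still up on its nose. I'll go down and grip it.

>>> jog_arm:
  deltas:
    - [-0.15,0,-0.1,1.5,0]
    - [-0.15,0,-0.1,3,0]
    - [-0.15,0,-0.1,4.5,0]
    - [-0.15,0,-0.1,5.8,0]
    - [-0.15,0,-0.1,6.6,0]
    - [-0.15,0,-0.1,6.6,0]
    - [0.9,0,-0.1,6.6,0]
    - [0.9,0,-0.1,6.6,0]
    - [0.9,0,-0.1,6.6,0]
    - [0.9,0,-0.1,6.6,0]
    - [0.9,0,-0.1,6.6,0]
    - [0.9,0,-0.1,6.6,0]

```text
clock: 18.75
tool_pos: [496.5, -94.7, 83.1]
orientation: [2.31, -2.128, -0.002]
contact_force: [-4.4, 0.0, 3.4]
finger_gap: 10.4
finger_force: 1.8
```

>>> jog_arm:
  deltas:
    - [0.9,0,0,0.1,0]
    - [0.9,0,0,0.2,0]
    - [0.9,0,0,0.3,0]
    - [0.9,0,0,0.4,0]
    - [0.9,0,0,0.5,0]
    - [0.9,0,0,0.5,0]

```text
clock: 19.35
tool_pos: [497.3, -95.4, 79.4]
orientation: [2.311, -2.127, 0.002]
contact_force: [-2.6, -3.0, 8.4]
finger_gap: 9.4
finger_force: 30.0
```

>>> jog_arm:
  deltas:
    - [0.9,0,0,0.1,0]
    - [0.9,0,0,0.2,0]
    - [0.9,0,0,0.3,0]
    - [0.9,0,0,0.4,0]
    - [0.9,0,0,0.5,0]
    - [0.9,0,0,0.5,0]

```text
clock: 19.95
tool_pos: [496.6, -96.0, 73.7]
orientation: [2.309, -2.127, 0.001]
contact_force: [-0.7, -6.3, 5.1]
finger_gap: 9.8
finger_force: 30.0
```

>>> jog_arm:
  deltas:
    - [0.9,0,0,0.1,0]
    - [0.9,0,0,0.2,0]
    - [0.9,0,0,0.3,0]
    - [0.9,0,0,0.4,0]
    - [0.9,0,0,0.5,0]
    - [0.9,0,0,0.5,0]

```text
clock: 20.55
tool_pos: [496.4, -96.6, 69.1]
orientation: [2.309, -2.126, 0.001]
contact_force: [-3.4, -7.8, 8.4]
finger_gap: 9.6
finger_force: 30.0
```

>>> jog_arm:
  deltas:
    - [0.9,0.05,0,0.1,0]
    - [0.9,0.08,0,0.2,0]
    - [0.9,0.08,0,0.3,0]
    - [0.9,0.08,0,0.4,0]
    - [0.9,0.08,0,0.4,0]

```text
clock: 21.05
tool_pos: [496.4, -96.7, 69.0]
orientation: [2.311, -2.124, 0.001]
contact_force: [-13.3, 0.5, 34.3]
finger_gap: 10.1
finger_force: 30.0
```

>>> jog_arm:
  deltas:
    - [0.9,0,0,-0.2,0]
    - [0.9,0,0,-0.4,0]
    - [0.9,0,0,-0.5,0]
    - [0.9,0,0,-0.6,0]
    - [0.9,0,0,-0.7,0]
    - [0.9,0,0,-0.7,0]

```text
clock: 21.65
tool_pos: [496.2, -96.4, 70.4]
orientation: [2.308, -2.127, -0.002]
contact_force: [-0.5, -6.1, -3.0]
finger_gap: 9.4
finger_force: 30.0
```

>>> jog_arm:
  deltas:
    - [0.9,0,0,-0.1,0]
    - [0.9,0,0,-0.2,0]
    - [0.9,0,0,-0.2,0]

```text
clock: 21.95
tool_pos: [496.1, -96.4, 70.6]
orientation: [2.308, -2.128, -0.003]
contact_force: [3.7, -8.1, -14.8]
finger_gap: 9.8
finger_force: 30.0
```

>>> jog_arm:
  deltas:
    - [0.9,0,0,0,0]
    - [0.9,0,0,0,0]
    - [0.9,0,0,0,0]
    - [0.9,0,0,0,0]

```text
clock: 22.35
tool_pos: [496.1, -96.4, 70.6]
orientation: [2.308, -2.128, -0.003]
contact_force: [3.3, -7.1, -15.4]
finger_gap: 9.6
finger_force: 30.0
```

>>> jog_arm:
  deltas:
    - [0.9,0,0,0.2,0]
    - [0.9,0,0,0.35,0]
    - [-0.15,0,0,0.35,0]
    - [-0.15,0,0,0.35,0]
    - [-0.15,0,0,0.35,0]
    - [-0.15,0,0,-1,0]
    - [-0.15,0,0,-5,0]
    - [-0.15,0,0,-10,0]
    - [-0.15,-4,0,-14,0]
    - [-0.15,-8,0,-18,0]
    - [-0.15,-12,0,-22,0]
    - [-0.15,-16,0,-24,0]

```text
clock: 23.55
tool_pos: [485.2, 53.8, 308.7]
orientation: [-2.307, 2.127, -0.003]
contact_force: [2.1, 0.2, 0.7]
finger_gap: 49.9
finger_force: 0.0
```

>>> jog_arm:
  deltas:
    - [-0.15,-1,0,0,0]
    - [-0.15,-1,0,0,0]
    - [-0.15,-1,0,0,0]

```text
clock: 23.85
tool_pos: [483.5, 62.1, 304.6]
orientation: [2.309, -2.127, -0.002]
contact_force: [-0.5, -0.2, 0.2]
finger_gap: 50.0
finger_force: 0.0
```

```bash
python3 - <<'E'
from h import *
from bench import bot
p,z,o=pose(bot);print(p,z,o["clock"],o["contact_force"])
np.save("w6.npy",[bot.get_calibration("wrist")],allow_pickle=True)
i=bot.grab_frame("wrist"); cv2.imwrite("pics/w6f.png",i)
crop(i,190,30,460,300,2.2,"pics/w6.png")
t=bot.grab_frame("top"); cv2.imwrite("pics/t6f.png",t)
t0=cv2.imread("pics/top0.png")
df=cv2.absdiff(t,t0).max(2)
for n,(u,v) in dict(b1=(425,185),b2=(465,198),roll=(376,183),funnel=(152,285)).items(): print(n,df[v-20:v+20,u-20:u+20].mean())
E
```

```text
[np.float64(483.52), np.float64(62.1), np.float64(304.55), 184.71] [-2.4e-03 -6.0e-04 -1.0e+00] 23.85 [-0.4757459  -0.16155066  0.22920406]
b1 2.459375
b2 2.484375
roll 2.15625
funnel 2.229375
```

View pics/w6.png

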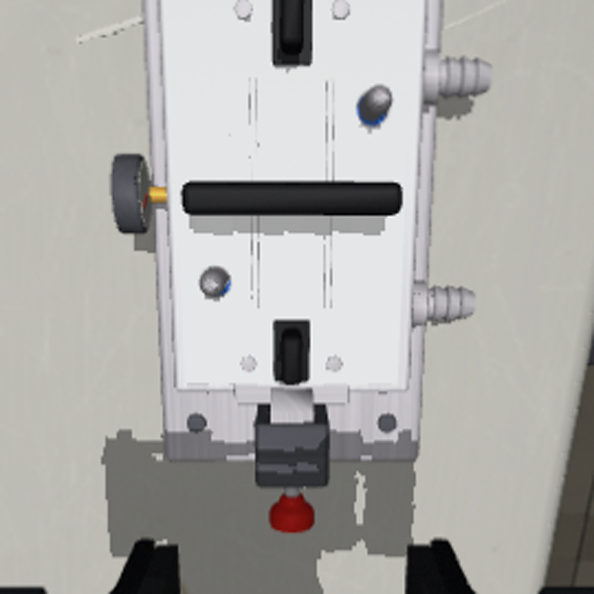

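The last crop shows the plate lying flat, both pins through it, and the red nose over its tongue at crop (292,400). I'll check level numerically from the plate's side edges, since its width in pixels gives its depth at each end.

```bash
python3 - <<'E'
from h import *
from scipy.optimize import least_squares
c=np.load("w6.npy",allow_pickle=True)[0]; g=cv2.cvtColor(cv2.imread("pics/w6f.png"),cv2.COLOR_BGR2GRAY)
for v in (2,8,14,20,27,40,100,150,190):
    r=g[v,225:420].astype(int); e=np.where(np.abs(np.diff(r))>14)[0]+225; print(v,e.tolist())
def P(zr,zb,y0=-22.5,x0=491.):  # predicted pixel of plate end corners & pins for end heights
    m=np.array([[55,92,12],[-55,92,12],[55,-92,12],[-55,-92,12]],float); q=place(m,x0,y0,.0815)
    q[:,2]+=[zr,zr,zb,zb]; return proj(c,q).round(1).tolist()
print(P(45,45));print(P(45,55)); print([g[v,262] for v in range(0,32)])
E
```

```text
2 [252, 254, 255, 302, 303, 304, 310, 311, 331, 333, 334, 335, 340, 341, 342, 390, 391, 393]
8 [252, 254, 255, 302, 305, 310, 311, 333, 334, 335, 339, 340, 341, 389, 390, 392, 402]
14 [252, 254, 255, 262, 310, 311, 334, 351, 389, 390, 392]
20 [253, 255, 256, 260, 262, 292, 293, 351, 352, 382, 383, 385, 389, 392]
27 [253, 255, 256, 260, 262, 312, 313, 316, 327, 331, 382, 383, 384, 385, 388, 389, 391]
40 [251, 252, 253, 255, 256, 257, 261, 262, 263, 312, 313, 316, 327, 331, 381, 382, 383, 384, 388, 390, 391]
100 [241, 242, 244, 252, 253, 254, 257, 258, 259, 264, 265, 266, 337, 338, 340, 341, 378, 379, 380, 384, 385, 387]
150 [260, 261, 262, 266, 267, 268, 303, 304, 306, 307, 336, 337, 339, 340, 376, 377, 378, 382, 383, 384]
190 [261, 263, 264, 269, 270, 313, 314, 316, 329, 330, 374, 375, 376, 380, 381, 382]
[[272.8, 202.1], [369.3, 201.9], [264.7, 18.2], [376.6, 18.3]]
[[272.8, 202.1], [369.3, 201.9], [263.2, 15.5], [378.2, 15.5]]
[np.uint8(200), np.uint8(200), np.uint8(201), np.uint8(202), np.uint8(201), np.uint8(202), np.uint8(203), np.uint8(203), np.uint8(202), np.uint8(204), np.uint8(204), np.uint8(204), np.uint8(204), np.uint8(197), np.uint8(188), np.uint8(194), np.uint8(196), np.uint8(193), np.uint8(192), np.uint8(190), np.uint8(187), np.uint8(184), np.uint8(181), np.uint8(178), np.uint8(175), np.uint8(171), np.uint8(171), np.uint8(173), np.uint8(169), np.uint8(167), np.uint8(163), np.uint8(156)]
```

```bash
python3 - <<'E'
from h import *
c=np.load("w6.npy",allow_pickle=True)[0]; print(c["xyz"],c["cx"],c["cy"])
from bench import bot
q=bot.get_calibration("wrist"); print(q["xyz"]); c=q
f=lambda m:proj(c,place(np.array(m,float),491,-22.5,.0815)).round(1).tolist()
print("foot",f([[75,150,8],[-75,150,8]]),"meas",(190+165/2.2,30+460/2.2),(190+417/2.2,30+460/2.2))
print("knob",f([[0,173,60]]), "handle",f([[48,0,102],[-48,0,102]]),"meas",(190+183/2.2,30+197/2.2),(190+402/2.2,30+197/2.2))
print("pins",f([[38,40,87],[-38,-40,87]]),"meas",(190+214/2.2,30+281/2.2),(190+377/2.2,30+98/2.2))
print("lugtops",f([[0,74,87],[0,-74,87]]),"plate",f([[55,92,57],[-55,92,57],[55,-92,57],[-55,-92,57]]),"meas",(190+176/2.2,30+388/2.2),(190+407/2.2,30+388/2.2))
E
```

```text
[490.70934717 -20.63724    467.63153484] 322.51914541752717 233.80829359350255
[490.83318682 -21.29675248 467.55447427]
foot [[264.2, 238.1], [378.3, 237.7]] meas (265.0, 239.09090909090907) (379.5454545454545, 239.09090909090907)
knob [[321.4, 269.5]] handle [[270.2, 117.9], [371.5, 117.7]] meas (273.1818181818182, 119.54545454545453) (372.72727272727275, 119.54545454545453)
pins [[283.8, 159.2], [360.6, 73.5]] meas (287.27272727272725, 157.72727272727272) (361.3636363636364, 74.54545454545453)
lugtops [[321.1, 192.1], [320.6, 33.2]] plate [[272.9, 202.9], [369.3, 202.6], [264.6, 19.3], [376.4, 19.1]] meas (270.0, 206.36363636363635) (375.0, 206.36363636363635)
```

```bash
python3 -c "
from bench import bot
print(bot.sign_off())"
```

```text
the job is handed in; nothing more can be done
None
```

The head plate is closed under both catches and handed in at about 24 s. The red end held an 18.7 N tug and the black end about 15 N, each rising only about 1.5 mm, and the bottles, funnel and label roll look unmoved in the before-and-after top pictures.

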